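# Set up the cactus under its glass dome

## Robot

A 6-joint arm with a two-finger parallel gripper is mounted at the origin on the work surface. World frame = base frame: x ahead of the robot, y to its left, z up, the work surface at z = 0. Lengths are in m, angles in rad, forces in N, time in s.
With the tool pointing down it reaches from about 0.375 to 0.975 m from the base axis. Payload 3.8 kg.
Tool frame: the origin (TCP) lies on the front face of the gripper's body, between the roots of the fingers; the fingertips stand 64 mm ahead of it and the grasp point (between the pads) lies 45 mm ahead of it (manip.tcp_to_grasp is the distance from the TCP to the grasp point, in m); z points along the fingers, y is the line along which they close (so a half turn about z gives the same grasp; the last joint's range is limited). The gripper opens to 88 mm and grips with 3 to 60 N. Pads are 18 mm wide; open, the fingers measure 123 mm over their backs; the gripper's body (75 mm by 187 mm) begins 45 mm behind the grasp point.
Start: joints at [-1.216, 0.264, 1.604, -0, 1.274, -0.037], TCP at [0.258, -0.624, 0.303] pointing down, gripper open.
Joint ranges: [-2.63, 2.63], [-0.94, 2.18], [0.31, 2.57], [-1.31, 4.45], [0, 2.66], [-2.55, 2.55]. Speed limits (rad/s): [2.57, 2.57, 3.14, 3.14, 3.14, 3.14].

## Interface

Orientations are given as a 3x3 rotation matrix whose columns are the frame's x, y, z axes.
In Python, from bench import manip, optics, order gives the robot as it stands. The module is installed in compiled form; this text tells all that it offers.
- The arm moves only by the tool carry_out, never from a script. Its argument "targets" is a list of rows, each a list of 7 numbers: the closure, from 0 (fully open) to 1 (shut), then the shift along the tool's x, y, z in m, then the turn, a rotation vector about the tool's x, y, z in rad. In form: [[hand, tx, ty, tz, rx, ry, rz], ...]. A call has 1 to 10 rows; each row is the pose to reach, as a shift and turn from the pose commanded when the call began, along the tool's axes at that moment; what a row does not reach only later rows make up. A row lasts 1/12 s, in which the tool goes at most 41.7 mm and 7.16 degrees, less where a joint would pass 70% of its speed; a pose out of reach is approached as far as the arm can. A call with a gripper value outside its range is refused whole. The fingers move at their own pace and stop on an object; "grip_force" is the grip in N (left out, the last holds). Time passes only in rows, so rows that repeat a pose let the fingers close. It gives the time, the measured TCP pose, the force, the opening and the grip force at its end, in the units of the state.
- manip.state(): the state, without advancing time (a new reading comes with each control period).
- optics.snapshot(name): name is "side" or "top"; returns the picture (480x640x3 uint8, red, green, blue); there is no depth.
- optics.calibration(name): a dict with "intrinsics" (3x3 intrinsics, pixels), "distortion" ([k1, k2, p1, p2, k3] as OpenCV has them; the pictures are not rectified), "extrinsics" (4x4, takes a point from camera to world coordinates). Camera axes: x right, y down, z forward; pixel columns grow to the right and rows downward; lengths in m; the calibration is good to about 2 mm. A picture is of the moment at which its call begins. calibration takes no time and is no camera call.
- order.sign_off(): hands the job in; it is judged then, once.
The state is a dict: "time_s": time; "joint_positions": joint angles; "joint_vel": joint speeds; "joint_torque": joint torques, N m; "tool_pos": TCP position; "orientation": TCP orientation; "force": force on the tool from outside, world axes, zero at the start; "torque": the same for the moment, N m; "grip_width": finger opening in m; "gripper_force": force on a finger pad.
Only numpy, scipy, OpenCV 4.12 (cv2) and the standard library are available. Lean on these libraries where they do the work, as an engineer would, in place of code of your own. Each camera call takes 0.05 s, during which the arm holds its last target. There are 200 camera calls.

## Task

Put the plant display together on the round walnut board, from the bottom up: first the terracotta saucer in the middle of the board, then the white cover pot standing in the saucer, then the cactus in its grey pot inside the white pot, and last the glass dome over all of it, resting flat on the board. Set each piece down upright and let go before fetching the next; drop nothing, do not tip the cactus over, and leave the succulent, the watering can and the trowel where they are.

Things in the scene. Friction and masses are not known exactly. Their poses are not given: they have to be found in the camera images.
- board: Round dark-walnut display board, 170 mm across, 12 mm thick, lying flat and fixed in its place on the table. Origin: centre of its underside; z up; the top face is 12 mm above the origin.
- saucer: Small round terracotta plant saucer, 66 mm across outside, 14 mm high, lip 4 mm thick with almost upright outer sides, open side up; its inner floor is 5 mm above its underside and about 56 mm across. About 90 g, loose. Origin: centre of the underside, z up.
- cover_pot: Empty white ceramic pot, round, open at the top, 38 mm high. Foot 44 mm across; a straight upright collar, 62 mm across, runs from 20 to 38 mm above the underside (grip it there). Mouth 50 mm across inside, narrowing to about 36 mm at the floor, which is 5 mm above the underside. About 180 g. Origin: centre of the underside, z up.
- cactus: Green ball cactus with pink flower in a round grey plastic pot 58 mm high: foot 30 mm across, 36 mm at 36 mm height, then an upright collar 46 mm across from 38 to 58 mm above the underside (grip it). Cactus 32 mm across, flower tops out at 83 mm. Standing in the cover pot, its upper 25 mm stay above the white rim. About 140 g. Origin: centre of the pot's underside, z up.
- dome: Clear glass dome, brass band round its open lower rim, brass knob on top; stands mouth down. 97 mm across outside, 88 mm inside, 100 mm clear height inside; the glass ends 118 mm above the rim. Knob: upright cylinder 22 mm across from 128 to 150 mm above the rim, on a thin stem: grip it from above. About 300 g. Origin: centre of the lower rim, z up.
- succulent: Bystander, to be left alone: pale rosette succulent in a blue ceramic pot, 62 mm across, 45 mm high pot, about 75 mm high in all. Origin: centre of the underside.
- watering_can: Bystander, to be left alone: small sage-green watering can, body 84 mm across and 78 mm high, spout along its own +x reaching 105 mm out and 101 mm up, brass handle along -x reaching 75 mm out. Origin: centre of the underside.
- trowel: Bystander, to be left alone: steel hand trowel with wooden handle lying flat, 22 mm high. Handle along its own -x to 140 mm, blade along +x to 113 mm, 52 mm wide. Origin: on the table below its neck.
Mind the look-alikes: they are no part of the job. What is shaped like the cover_pot but purple or red is not meant.

How it is judged:
By the outcome, as a careful person would: the job done as asked, in the order asked, and still so for the second after the job is handed in, with the robot touching nothing.
It also fails if it takes over 109 s, if anything falls off the work surface, if the arm or the gripper's body presses on something with over 40 N, if the wrist force passes 120 N, or if a joint passes its speed limit or range.

## Working session

There is one attempt and no reset: what is moved stays moved. The work goes in short steps, Python scripts to look and compute and a tool call to move; the robot and the scene stay as the last step left them, time stands still between calls to the robot, and variables do not carry over. Pictures are saved under pics/ and viewed, at most 14 in all, crops included, and the job is handed in when it is done.

Besides the shell and the picture viewer there is one more tool, called after "Call:" by a JSON object that holds its "method" and its "body". carry_out: Moves the arm, as the interface text tells. Its arguments: {"type":"object","properties":{"targets":{"type":"array","items":{"type":"array","items":{"type":"number"}}},"grip_force":{"type":"number"}},"required":["targets"]}

```bash
mkdir -p pics
python3 - <<'E'
from bench import manip, optics
import cv2,numpy as np
np.set_printoptions(precision=4,suppress=True)
print(manip.state(), manip.tcp_to_grasp)
for n in("side","top"):
    cv2.imwrite(f"pics/{n}0.png",optics.snapshot(n)[:,:,::-1]); print(optics.calibration(n))
E
```

```text
{'time_s': 0.0, 'joint_positions': array([-1.2159,  0.2647,  1.6053, -0.    ,  1.2737, -0.0369]), 'joint_vel': array([ 0.    , -0.0005,  0.0014,  0.0001, -0.0003,  0.0006]), 'joint_torque': array([  0.0009, -50.211 , -35.6878,   0.0726,   0.0292,  -0.0002]), 'tool_pos': array([ 0.2576, -0.6233,  0.3014]), 'orientation': array([[ 0.9242,  0.3819, -0.0008],
       [ 0.3819, -0.9242,  0.002 ],
       [ 0.0001, -0.0021, -1.    ]]), 'force': array([ 0.3899,  0.7836, -0.5094]), 'torque': array([-0.0099, -0.041 ,  0.0319]), 'gripper_force': 0.0, 'grip_width': 0.08806305019927438} 0.0453
{'intrinsics': array([[487.5032,   0.    , 308.9811],
       [  0.    , 487.5032, 231.3218],
       [  0.    ,   0.    ,   1.    ]]), 'distortion': array([-0.1125,  0.    ,  0.    ,  0.    ,  0.    ]), 'extrinsics': array([[-0.6798, -0.4676,  0.565 , -0.1263],
       [-0.7334,  0.4334, -0.5237,  0.6627],
       [ 0.    , -0.7703, -0.6376,  0.8283],
       [ 0.    ,  0.    ,  0.    ,  1.    ]])}
{'intrinsics': array([[487.1336,   0.    , 318.663 ],
       [  0.    , 487.1336, 241.4708],
       [  0.    ,   0.    ,   1.    ]]), 'distortion': array([-0.1103,  0.    ,  0.    ,  0.    ,  0.    ]), 'extrinsics': array([[-0.0047, -0.9867,  0.1625,  0.4176],
       [-1.    ,  0.0054,  0.0039, -0.0017],
       [-0.0048, -0.1625, -0.9867,  1.0739],
       [ 0.    ,  0.    ,  0.    ,  1.    ]])}
```

View pics/side0.png

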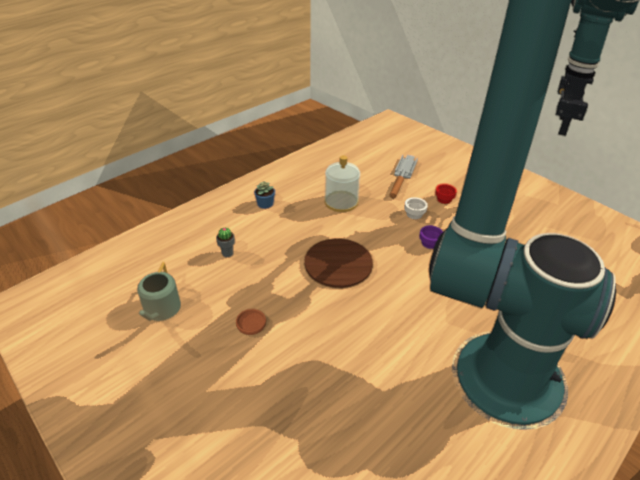

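View pics/top0.png

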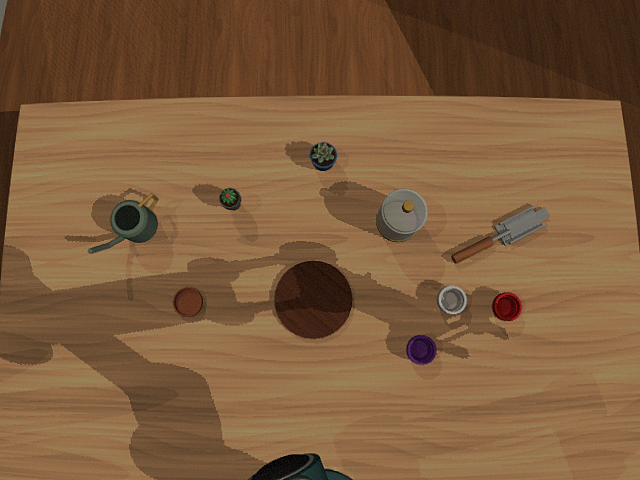

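The side view shows the board at (339,262), saucer (251,321), cactus (226,240), white pot (416,207) and dome (342,185). In the top view they are at (313,299), (188,302), (230,198), (453,299) and (402,215). The red pot (507,306) and purple pot (421,349) are the look-alikes. Next I fit model silhouettes in both views.

```bash
cat > vis.py <<'E'
from bench import manip, optics
import cv2,numpy as np
from scipy.optimize import minimize
np.set_printoptions(precision=4,suppress=True)
# profile: (height, radius)
P=dict(board=[(0,85),(12,85)],saucer=[(0,32),(14,33)],cover_pot=[(0,22),(20,31),(38,31)],
 cactus=[(0,15),(36,18),(38,23),(58,23),(60,16),(67,16),(78,9),(83,5)],
 dome=[(0,48.5),(90,48.5),(112,38),(118,22),(122,4),(128,4),(128,11),(150,11)])
CAL={n:optics.calibration(n) for n in("side","top")}
def proj(n,X):
    c=CAL[n]; T=np.linalg.inv(c["extrinsics"])
    return cv2.projectPoints(np.asarray(X,float).reshape(-1,3),cv2.Rodrigues(T[:3,:3])[0],T[:3,3],c["intrinsics"],c["distortion"])[0][:,0]
def ray(n,uv,z):
    c=CAL[n]; p=cv2.undistortPoints(np.float64(uv).reshape(-1,1,2),c["intrinsics"],c["distortion"])[:,0]
    d=np.c_[p,np.ones(len(p))]@c["extrinsics"][:3,:3].T; o=c["extrinsics"][:3,3]
    return o+d*((z-o[2])/d[:,2:])
a=np.linspace(0,2*np.pi,48,endpoint=False)
def sil(n,name,pos,S,box):
    m=np.zeros((box[3]*S,box[2]*S),np.uint8); prev=None
    for h,r in P[name]:
        q=proj(n,np.c_[r*1e-3*np.cos(a),r*1e-3*np.sin(a),0*a+h*1e-3]+pos)
        q=((q-box[:2]+.5)*S-.5)
        if prev is not None: cv2.fillConvexPoly(m,np.round(cv2.convexHull(np.float32(np.r_[prev,q]))*16).astype(np.int32),255,shift=4)
        prev=q
    return m
def box(n,name,pos,pad=14):
    H=P[name][-1][0]*1e-3; R=max(r for _,r in P[name])*1e-3
    q=proj(n,np.vstack([np.c_[R*np.cos(a),R*np.sin(a),0*a+z]+pos for z in(0,H)]))
    lo=np.maximum(np.floor(q.min(0)).astype(int)-pad,0); hi=np.minimum(np.ceil(q.max(0)).astype(int)+pad,[640,480])
    return [*lo,*(hi-lo)]
E
cat > fit.py <<'E'
from vis import *
import sys
G=dict(board=(313,299),saucer=(188,302),cover_pot=(453,302),cactus=(230,202),dome=(401,222))
im={n:cv2.imread(f"pics/{n}0.png") for n in("side","top")}
S=4; rows=[]
for k,uv in G.items():
    p0=ray("top",[uv],0.01 if k in("board","saucer") else 0.02)[0]; p0[2]=0
    data=[]
    for n in im:
        b=box(n,k,p0); x,y,w,h=b
        c=cv2.resize(im[n][y:y+h,x:x+w],None,fx=S,fy=S,interpolation=cv2.INTER_CUBIC)
        s=sil(n,k,p0,S,b); K=lambda r:cv2.getStructuringElement(2,(2*r+1,)*2)
        g=np.full(s.shape,cv2.GC_BGD,np.uint8); g[cv2.dilate(s,K(24))>0]=cv2.GC_PR_BGD; g[s>0]=cv2.GC_PR_FGD; g[cv2.erode(s,K(20))>0]=cv2.GC_FGD
        cv2.grabCut(cv2.cvtColor(c,cv2.COLOR_BGR2LAB),g,None,np.zeros((1,65)),np.zeros((1,65)),6,cv2.GC_INIT_WITH_MASK)
        data.append((n,b,((g&1)*255).astype(np.uint8),c))
    def cost(p,ns=("side","top")): 
        return sum((sil(n,k,p,S,b)!=m).mean()/(m>0).mean() for n,b,m,c in data if n in ns)
    st=lambda d:np.vstack([np.zeros(d),np.eye(d)*.008])-.002
    r=minimize(cost,p0,method="Nelder-Mead",options=dict(initial_simplex=p0+st(3),xatol=1e-5,fatol=1e-6))
    out=[]
    for n in im:
        q=minimize(lambda v:cost(np.r_[v,0],(n,)),r.x[:2],method="Nelder-Mead",options=dict(initial_simplex=r.x[:2]+st(2),xatol=1e-5))
        out.append(q.x)
    print(k,"joint",r.x,round(r.fun,3),"side z0",out[0],"top z0",out[1])
    pan=[]
    for n,b,m,c in data:
        c=c.copy()
        for mm,col in((m,(0,255,0)),(sil(n,k,r.x,S,b),(255,0,255))):
            cv2.drawContours(c,cv2.findContours(mm,0,1)[0],-1,col,1)
        f=min(160/c.shape[1],250/c.shape[0],.9); c=cv2.resize(c,None,fx=f,fy=f,interpolation=cv2.INTER_AREA)
        o=np.zeros((250,160,3),np.uint8); o[:c.shape[0],:c.shape[1]]=c[:250,:160]; pan.append(o)
    rows.append(np.vstack(pan))
cv2.imwrite("pics/fit0.png",np.hstack(rows))
E
python3 fit.py
```

```text
board joint [0.4665 0.0157 0.0016] 0.034 side z0 [0.4682 0.0141] top z0 [0.4663 0.0159]
saucer joint [0.4606 0.2901 0.0016] 0.099 side z0 [0.4625 0.289 ] top z0 [0.4606 0.2906]
cover_pot joint [ 0.4628 -0.2842  0.0005] 0.176 side z0 [ 0.4635 -0.2846] top z0 [ 0.4613 -0.2819]
cactus joint [0.6819 0.1949 0.0021] 0.123 side z0 [0.6839 0.1938] top z0 [0.6824 0.1956]
dome joint [ 0.642  -0.1743  0.0016] 0.063 side z0 [ 0.6436 -0.176 ] top z0 [ 0.6423 -0.1745]
```

View pics/fit0.png

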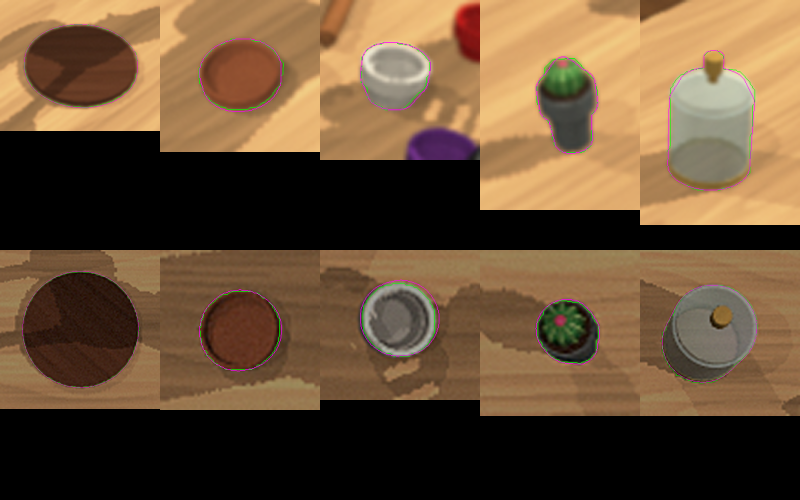

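Fits are good in both views; the shared z offset of about 1.6 mm is calibration error. I turn the tool so that tool x = world y and tool y = world x, and head in.

Call:
{"method": "carry_out", "body": {"targets": [[0, 0.304, -0.264, 0, 0, 0, -1.179], [0, 0.304, -0.264, 0, 0, 0, -1.179], [0, 0.304, -0.264, 0, 0, 0, -1.179], [0, 0.304, -0.264, 0, 0, 0, -1.179], [0, 0.304, -0.264, 0, 0, 0, -1.179], [0, 0.304, -0.264, 0, 0, 0, -1.179], [0, 0.304, -0.264, 0, 0, 0, -1.179], [0, 0.304, -0.264, 0, 0, 0, -1.179], [0, 0.304, -0.264, 0, 0, 0, -1.179], [0, 0.304, -0.264, 0, 0, 0, -1.179]], "grip_force": 15}}

```text
time_s: 0.93
tool_pos: [0.4385, -0.2605, 0.3023]
orientation: [[-0.007, 1.0, -0.0], [1.0, 0.007, 0.001], [0.001, -0.0, -1.0]]
force: [-0.0, -0.3, -0.4]
grip_width: 0.0882
gripper_force: 0.0
```

Call:
{"method": "carry_out", "body": {"targets": [[0, 0.4, 0.025, 0, 0, 0, 0], [0, 0.4, 0.025, 0, 0, 0, 0], [0, 0.4, 0.025, 0, 0, 0, 0], [0, 0.4, 0.025, 0, 0, 0, 0], [0, 0.4, 0.025, 0, 0, 0, 0], [0, 0.4, 0.025, 0, 0, 0, 0], [0, 0.4, 0.025, 0, 0, 0, 0], [0, 0.4, 0.025, 0, 0, 0, 0], [0, 0.4, 0.025, 0, 0, 0, 0], [0, 0.4, 0.025, 0, 0, 0, 0]]}}

```text
time_s: 1.77
tool_pos: [0.4623, 0.1396, 0.3025]
orientation: [[-0.002, 1.0, -0.0], [1.0, 0.002, 0.001], [0.001, -0.0, -1.0]]
force: [0.1, -0.6, 0.9]
grip_width: 0.0881
gripper_force: 0.0
```

Call:
{"method": "carry_out", "body": {"targets": [[0, 0.04, 0, 0, 0, 0, 0], [0, 0.08, 0, 0, 0, 0, 0], [0, 0.12, 0, 0, 0, 0, 0], [0, 0.15, 0, 0, 0, 0, 0], [0, 0.15, 0, 0.04, 0, 0, 0], [0, 0.15, 0, 0.08, 0, 0, 0], [0, 0.15, 0, 0.12, 0, 0, 0], [0, 0.15, 0, 0.15, 0, 0, 0], [0, 0.15, 0, 0.15, 0, 0, 0], [0, 0.15, 0, 0.15, 0, 0, 0]]}}

```text
time_s: 2.6
tool_pos: [0.4613, 0.2854, 0.1507]
orientation: [[-0.0, 1.0, -0.005], [1.0, 0.0, -0.003], [-0.003, -0.005, -1.0]]
force: [0.5, 0.4, 0.1]
grip_width: 0.0882
gripper_force: 0.0
```

Call:
{"method": "carry_out", "body": {"targets": [[0, 0, 0, 0.035, 0, 0, 0], [0, 0, 0, 0.06, 0, 0, 0], [0, 0, 0, 0.075, 0, 0, 0], [0, 0, 0, 0.075, 0, 0, 0], [0, 0, 0, 0.075, 0, 0, 0], [0, 0, 0, 0.075, 0, 0, 0]]}}

```text
time_s: 3.1
tool_pos: [0.465, 0.2873, 0.0806]
orientation: [[0.0, 1.0, 0.004], [1.0, -0.0, 0.002], [0.002, 0.004, -1.0]]
force: [-0.3, -0.2, 0.2]
grip_width: 0.088
gripper_force: 0.0
```

Run:
```python
from vis import *
s=manip.state();print(s['tool_pos'],s['orientation'],s['joint_vel'])
```

```text
[0.465  0.2873 0.0806] [[ 0.0002  1.      0.0042]
 [ 1.     -0.0002  0.0024]
 [ 0.0024  0.0042 -1.    ]] [ 0.0007 -0.0076  0.0015 -0.0003 -0.0067 -0.0023]
```

Call:
{"method": "carry_out", "body": {"targets": [[0, 0.0025, -0.0035, 0.007, 0, 0, 0], [0, 0.0025, -0.0035, 0.013, 0, 0, 0], [0, 0.0025, -0.0035, 0.013, 0, 0, 0], [0, 0.0025, -0.0035, 0.013, 0, 0, 0]]}}

```text
time_s: 3.43
tool_pos: [0.4591, 0.2887, 0.0646]
orientation: [[-0.0, 1.0, -0.0], [1.0, 0.0, -0.0], [-0.0, -0.0, -1.0]]
force: [0.7, 0.4, 0.7]
grip_width: 0.0881
gripper_force: 0.0
```

Call:
{"method": "carry_out", "body": {"targets": [[0.5, 0, 0, 0, 0, 0, 0], [0.5, 0, 0, 0, 0, 0, 0], [0.5, 0, 0, 0, 0, 0, 0], [0.5, 0, 0, 0, 0, 0, 0], [0.5, 0, 0, 0, 0, 0, 0], [0.5, 0, 0, 0, 0, 0, 0]], "grip_force": 15}}

```text
time_s: 3.93
tool_pos: [0.4596, 0.2888, 0.0648]
orientation: [[0.0, 1.0, 0.0], [1.0, -0.0, 0.0], [0.0, 0.0, -1.0]]
force: [0.5, 0.6, -0.4]
grip_width: 0.0654
gripper_force: 14.7
```

Call:
{"method": "carry_out", "body": {"targets": [[0.5, 0, 0, -0.02, 0, 0, 0], [0.5, 0, 0, -0.045, 0, 0, 0], [0.5, 0, 0, -0.06, 0, 0, 0], [0.5, -0.03, 0.001, -0.06, 0, 0, 0], [0.5, -0.06, 0.002, -0.06, 0, 0, 0], [0.5, -0.095, 0.003, -0.06, 0, 0, 0], [0.5, -0.13, 0.004, -0.06, 0, 0, 0], [0.5, -0.165, 0.006, -0.06, 0, 0, 0], [0.5, -0.2, 0.006, -0.06, 0, 0, 0], [0.5, -0.23, 0.006, -0.06, 0, 0, 0]]}}

```text
time_s: 4.77
tool_pos: [0.4648, 0.0568, 0.1246]
orientation: [[0.0, 1.0, -0.0], [1.0, -0.0, -0.0], [-0.0, -0.0, -1.0]]
force: [0.1, 0.1, -0.9]
grip_width: 0.0651
gripper_force: 14.7
```

Call:
{"method": "carry_out", "body": {"targets": [[0.5, -0.025, 0, 0, 0, 0, 0], [0.5, -0.04, 0, 0, 0, 0, 0], [0.5, -0.045, 0, 0, 0, 0, 0], [0.5, -0.045, 0, 0.02, 0, 0, 0], [0.5, -0.045, 0, 0.035, 0, 0, 0], [0.5, -0.045, 0, 0.035, 0, 0, 0], [0.5, -0.045, 0, 0.035, 0, 0, 0], [0.5, -0.045, 0, 0.035, 0, 0, 0]]}}

```text
time_s: 5.43
tool_pos: [0.4656, 0.0142, 0.0901]
orientation: [[-0.001, 1.0, 0.0], [1.0, 0.001, 0.0], [0.0, 0.0, -1.0]]
force: [-0.2, 0.3, -1.6]
grip_width: 0.0651
gripper_force: 14.7
```

Run:
```python
from vis import *
s=manip.state();print(s['tool_pos'],s['orientation'],s['joint_vel'],s['grip_width'])
```

```text
[0.4656 0.0142 0.0901] [[-0.0007  1.      0.0002]
 [ 1.      0.0007  0.0001]
 [ 0.0001  0.0002 -1.    ]] [-0.0002 -0.0112 -0.01   -0.0016 -0.0039 -0.0023] 0.06513486881685426
```

Call:
{"method": "carry_out", "body": {"targets": [[0.5, 0, 0, 0.005, 0, 0, 0], [0.5, 0, 0, 0.009, 0, 0, 0], [0.5, 0, 0, 0.011, 0, 0, 0], [0.5, 0, 0, 0.0125, 0, 0, 0], [0.5, 0, 0, 0.013, 0, 0, 0], [0.5, 0, 0, 0.013, 0, 0, 0], [0.5, 0, 0, 0.013, 0, 0, 0], [0.5, 0, 0, 0.013, 0, 0, 0]]}}

```text
time_s: 6.1
tool_pos: [0.4655, 0.0138, 0.0768]
orientation: [[0.0, 1.0, 0.0], [1.0, -0.0, 0.0], [0.0, 0.0, -1.0]]
force: [-1.3, 0.4, 0.1]
grip_width: 0.0655
gripper_force: 14.7
```

Call:
{"method": "carry_out", "body": {"targets": [[0.15, 0, 0, 0, 0, 0, 0], [0.05, 0, 0, 0, 0, 0, 0], [0.0, 0, 0, 0, 0, 0, 0], [0.0, 0, 0, 0, 0, 0, 0], [0, 0, 0, -0.02, 0, 0, 0], [0, 0, 0, -0.05, 0, 0, 0], [0, 0, 0, -0.08, 0, 0, 0], [0, -0.04, 0, -0.08, 0, 0, 0], [0, -0.08, -0.003, -0.08, 0, 0, 0], [0, -0.12, -0.0045, -0.08, 0, 0, 0]]}}

```text
time_s: 6.93
tool_pos: [0.4614, -0.1071, 0.158]
orientation: [[-0.003, 1.0, 0.003], [1.0, 0.003, -0.001], [-0.001, 0.003, -1.0]]
force: [0.3, 0.2, 1.0]
grip_width: 0.0879
gripper_force: 0.0
```

Call:
{"method": "carry_out", "body": {"targets": [[0, -0.04, 0, 0, 0, 0, 0], [0, -0.08, 0, 0, 0, 0, 0], [0, -0.12, 0, 0, 0, 0, 0], [0, -0.15, 0, 0, 0, 0, 0], [0, -0.17, 0, 0, 0, 0, 0], [0, -0.178, 0, 0, 0, 0, 0], [0, -0.178, 0, 0.02, 0, 0, 0], [0, -0.178, 0, 0.04, 0, 0, 0], [0, -0.178, 0, 0.05, 0, 0, 0], [0, -0.178, 0, 0.05, 0, 0, 0]]}}

```text
time_s: 7.77
tool_pos: [0.459, -0.2823, 0.1038]
orientation: [[-0.0, 1.0, -0.005], [1.0, 0.0, 0.004], [0.004, -0.005, -1.0]]
force: [-1.0, 0.3, 0.3]
grip_width: 0.0882
gripper_force: 0.0
```

Call:
{"method": "carry_out", "body": {"targets": [[0, 0, 0, 0, 0, 0, 0], [0, 0, 0, 0, 0, 0, 0], [0, 0, 0, 0, 0, 0, 0]]}}

```text
time_s: 8.02
tool_pos: [0.4618, -0.2844, 0.1079]
orientation: [[-0.001, 1.0, 0.002], [1.0, 0.001, -0.001], [-0.001, 0.002, -1.0]]
force: [0.2, 0.8, 1.1]
grip_width: 0.0877
gripper_force: 0.0
```

```bash
cat > look.py <<'E'
from vis import *
import sys
# side-by-side crops: look.py name x y z size
x,y,z=map(float,sys.argv[2:5]); w=int(sys.argv[5]); o=[]
for n in("side","top"):
    u,v=proj(n,[[x,y,z]])[0].astype(int); u=np.clip(u,w,639-w);v=np.clip(v,w,479-w)
    o.append(cv2.resize(optics.snapshot(n)[v-w:v+w,u-w:u+w,::-1],(400,400),interpolation=cv2.INTER_CUBIC))
cv2.imwrite(f"pics/{sys.argv[1]}.png",np.hstack(o))
E
python3 look.py a .465 -.13 0.02 90
```

```text
(no output)
```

View pics/a.png

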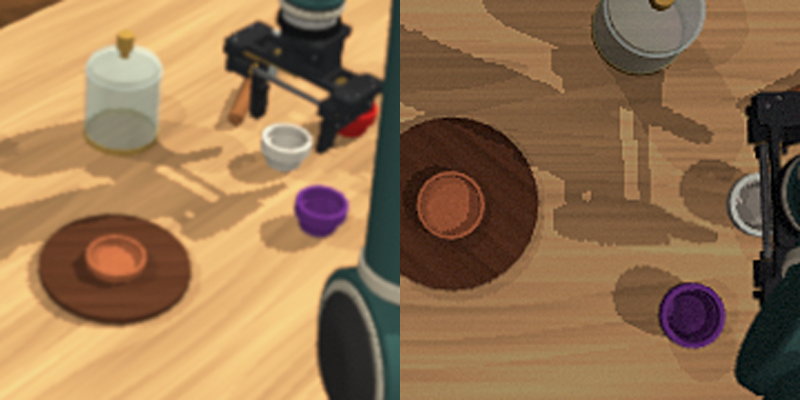

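The saucer sits in the middle of the board (crop 116,258 against board centre 115,270 in the side view). The open fingers straddle the white pot. I descend and grip.

Call:
{"method": "carry_out", "body": {"targets": [[0, 0, 0, 0.012, 0, 0, 0], [0, 0, 0, 0.022, 0, 0, 0], [0, 0, 0, 0.028, 0, 0, 0], [0, 0, 0, 0.028, 0, 0, 0], [0, 0, 0, 0.028, 0, 0, 0], [0, 0, 0, 0.028, 0, 0, 0]]}}

```text
time_s: 8.62
tool_pos: [0.4608, -0.2842, 0.0784]
orientation: [[0.0, 1.0, -0.001], [1.0, -0.0, 0.0], [0.0, -0.001, -1.0]]
force: [0.3, -0.2, 0.8]
grip_width: 0.0878
gripper_force: 0.0
```

Call:
{"method": "carry_out", "body": {"targets": [[0.5, 0, 0, 0, 0, 0, 0], [0.5, 0, 0, 0, 0, 0, 0], [0.5, 0, 0, 0, 0, 0, 0], [0.5, 0, 0, 0, 0, 0, 0], [0.5, 0, 0, 0, 0, 0, 0], [0.5, 0, 0, 0, 0, 0, 0], [0.5, 0, 0, 0, 0, 0, 0]], "grip_force": 18}}

```text
time_s: 9.2
tool_pos: [0.4612, -0.2844, 0.0791]
orientation: [[0.0, 1.0, 0.001], [1.0, -0.0, -0.0], [-0.0, 0.001, -1.0]]
force: [-0.0, 0.8, 1.4]
grip_width: 0.0611
gripper_force: 17.8
```

Call:
{"method": "carry_out", "body": {"targets": [[0.5, 0, 0, -0.02, 0, 0, 0], [0.5, 0, 0, -0.045, 0, 0, 0], [0.5, 0, 0, -0.065, 0, 0, 0], [0.5, 0.03, 0.001, -0.07, 0, 0, 0], [0.5, 0.06, 0.002, -0.07, 0, 0, 0], [0.5, 0.095, 0.003, -0.07, 0, 0, 0], [0.5, 0.13, 0.004, -0.07, 0, 0, 0], [0.5, 0.165, 0.004, -0.07, 0, 0, 0], [0.5, 0.2, 0.004, -0.07, 0, 0, 0], [0.5, 0.235, 0.004, -0.07, 0, 0, 0]]}}

```text
time_s: 10.03
tool_pos: [0.4639, -0.0477, 0.1482]
orientation: [[0.0, 1.0, -0.001], [1.0, -0.0, 0.0], [0.0, -0.001, -1.0]]
force: [1.0, -0.2, -1.5]
grip_width: 0.061
gripper_force: 17.8
```

Call:
{"method": "carry_out", "body": {"targets": [[0.5, 0.03, 0, 0, 0, 0, 0], [0.5, 0.05, 0, 0, 0, 0, 0], [0.5, 0.063, 0, 0, 0, 0, 0], [0.5, 0.063, 0, 0.015, 0, 0, 0], [0.5, 0.063, 0, 0.03, 0, 0, 0], [0.5, 0.063, 0, 0.037, 0, 0, 0], [0.5, 0.063, 0, 0.037, 0, 0, 0], [0.5, 0.063, 0, 0.037, 0, 0, 0], [0.5, 0.063, 0, 0.037, 0, 0, 0], [0.5, 0.063, 0, 0.037, 0, 0, 0]]}}

```text
time_s: 10.87
tool_pos: [0.4656, 0.0134, 0.1125]
orientation: [[0.001, 1.0, 0.001], [1.0, -0.001, -0.0], [-0.0, 0.001, -1.0]]
force: [-0.5, 0.4, -2.5]
grip_width: 0.061
gripper_force: 17.8
```

```bash
python3 look.py b .465 .014 0.04 60
```

```text
(no output)
```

View pics/b.png

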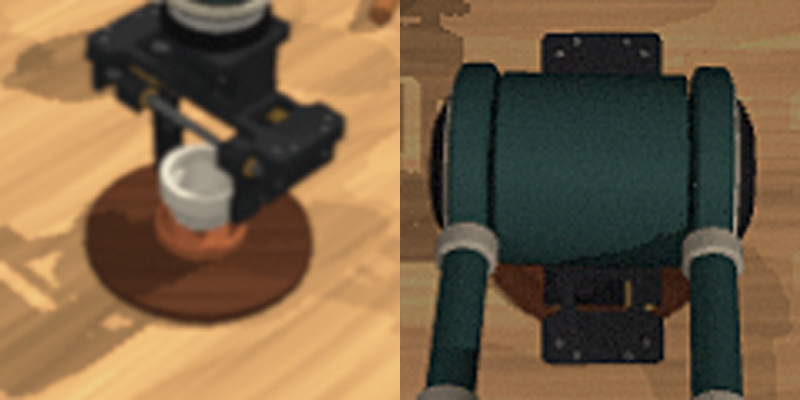

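The white pot hangs centred over the saucer (crop 200,190 above 200,240). I lower it about 16 mm.

Call:
{"method": "carry_out", "body": {"targets": [[0.5, 0, 0, 0.005, 0, 0, 0], [0.5, 0, 0, 0.009, 0, 0, 0], [0.5, 0, 0, 0.012, 0, 0, 0], [0.5, 0, 0, 0.014, 0, 0, 0], [0.5, 0, 0, 0.0155, 0, 0, 0], [0.5, 0, 0, 0.0155, 0, 0, 0], [0.5, 0, 0, 0.0155, 0, 0, 0], [0.5, 0, 0, 0.0155, 0, 0, 0]]}}

```text
time_s: 11.63
tool_pos: [0.4649, 0.0138, 0.0962]
orientation: [[0.0, 1.0, 0.0], [1.0, -0.0, 0.0], [0.0, 0.0, -1.0]]
force: [0.6, -0.4, -1.2]
grip_width: 0.0612
gripper_force: 17.8
```

Call:
{"method": "carry_out", "body": {"targets": [[0.5, 0, 0, 0.0006, 0, 0, 0], [0.5, 0, 0, 0.001, 0, 0, 0], [0.5, 0, 0, 0.001, 0, 0, 0], [0.5, 0, 0, 0.001, 0, 0, 0]]}}

```text
time_s: 11.97
tool_pos: [0.465, 0.0137, 0.096]
orientation: [[-0.0, 1.0, -0.0], [1.0, 0.0, -0.0], [-0.0, -0.0, -1.0]]
force: [-3.5, -1.3, 6.6]
grip_width: 0.0612
gripper_force: 17.8
```

Call:
{"method": "carry_out", "body": {"targets": [[0.15, 0, 0, -0.0005, 0, 0, 0], [0.05, 0, 0, -0.0005, 0, 0, 0], [0.0, 0, 0, -0.0005, 0, 0, 0], [0.0, 0, 0, -0.0005, 0, 0, 0], [0, 0, 0, -0.02, 0, 0, 0], [0, 0, 0, -0.05, 0, 0, 0], [0, 0, 0, -0.08, 0, 0, 0], [0, 0, 0, -0.11, 0, 0, 0], [0, 0.02, 0.024, -0.11, 0, 0, 0], [0, 0.04, 0.048, -0.11, 0, 0, 0]]}}

```text
time_s: 12.8
tool_pos: [0.5146, 0.0537, 0.2085]
orientation: [[0.002, 1.0, 0.006], [1.0, -0.002, 0.0], [0.0, 0.006, -1.0]]
force: [0.6, -1.3, -0.5]
grip_width: 0.0884
gripper_force: 0.0
```

Call:
{"method": "carry_out", "body": {"targets": [[0, 0.025, 0.03, 0, 0, 0, 0], [0, 0.05, 0.06, 0, 0, 0, 0], [0, 0.075, 0.09, 0, 0, 0, 0], [0, 0.1, 0.12, 0, 0, 0, 0], [0, 0.12, 0.145, 0, 0, 0, 0], [0, 0.135, 0.163, 0, 0, 0, 0], [0, 0.14, 0.168, 0, 0, 0, 0], [0, 0.14, 0.168, 0, 0, 0, 0], [0, 0.14, 0.168, 0, 0, 0, 0], [0, 0.14, 0.168, 0, 0, 0, 0]]}}

```text
time_s: 13.63
tool_pos: [0.6797, 0.1927, 0.2047]
orientation: [[0.0, 1.0, -0.002], [1.0, -0.0, -0.001], [-0.001, -0.002, -1.0]]
force: [-0.0, -0.3, 0.2]
grip_width: 0.0883
gripper_force: 0.0
```

```bash
python3 look.py c .57 .1 0.04 75
```

```text
(no output)
```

View pics/c.png

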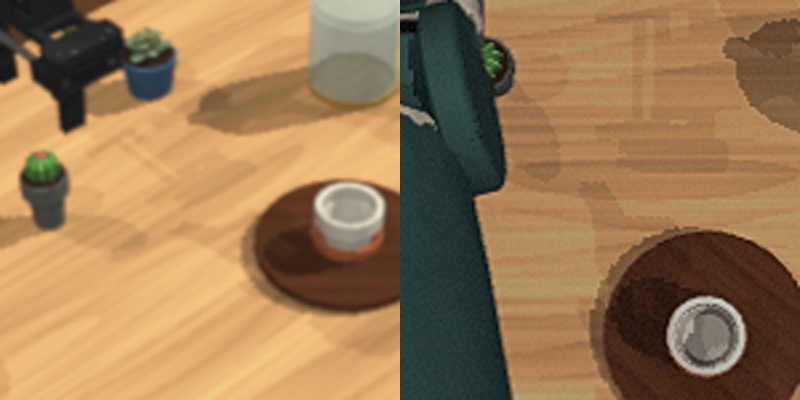

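The white pot stands upright in the saucer (top crop 706,336), and the cactus is still standing (crop 45,190) under the gripper. I descend onto its collar.

Call:
{"method": "carry_out", "body": {"targets": [[0, 0.001, 0.0015, 0.03, 0, 0, 0], [0, 0.001, 0.0015, 0.055, 0, 0, 0], [0, 0.001, 0.0015, 0.075, 0, 0, 0], [0, 0.001, 0.0015, 0.09, 0, 0, 0], [0, 0.001, 0.0015, 0.1, 0, 0, 0], [0, 0.001, 0.0015, 0.103, 0, 0, 0], [0, 0.001, 0.0015, 0.103, 0, 0, 0], [0, 0.001, 0.0015, 0.103, 0, 0, 0], [0, 0.001, 0.0015, 0.103, 0, 0, 0]]}}

```text
time_s: 14.48
tool_pos: [0.6835, 0.195, 0.104]
orientation: [[0.0, 1.0, 0.003], [1.0, -0.0, 0.001], [0.001, 0.003, -1.0]]
force: [0.4, 0.1, -0.2]
grip_width: 0.0881
gripper_force: 0.0
```

Call:
{"method": "carry_out", "body": {"targets": [[0.2, 0, 0, 0, 0, 0, 0], [0.3, 0, 0, 0, 0, 0, 0], [0.4, 0, 0, 0, 0, 0, 0], [0.45, 0, 0, 0, 0, 0, 0], [0.5, 0, 0, 0, 0, 0, 0], [0.6, 0, 0, 0, 0, 0, 0], [0.7, 0, 0, 0, 0, 0, 0], [0.7, 0, 0, 0, 0, 0, 0], [0.7, 0, 0, 0, 0, 0, 0]], "grip_force": 12}}

```text
time_s: 15.23
tool_pos: [0.6825, 0.1947, 0.1023]
orientation: [[-0.0, 1.0, 0.0], [1.0, 0.0, 0.0], [0.0, 0.0, -1.0]]
force: [1.0, 0.5, 0.8]
grip_width: 0.0456
gripper_force: 12.0
```

```bash
python3 look.py d .68 .19 0.04 50
```

```text
(no output)
```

View pics/d.png

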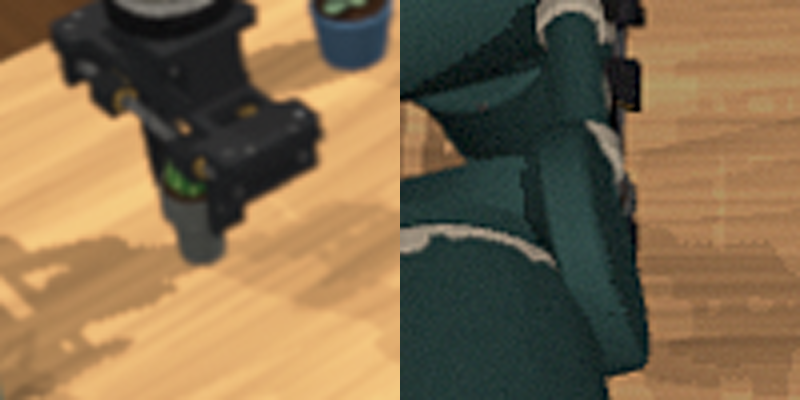

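Call:
{"method": "carry_out", "body": {"targets": [[0.7, 0, 0, -0.02, 0, 0, 0], [0.7, 0, 0, -0.04, 0, 0, 0], [0.7, 0, 0, -0.065, 0, 0, 0], [0.7, 0, 0, -0.085, 0, 0, 0], [0.7, -0.015, -0.018, -0.09, 0, 0, 0], [0.7, -0.035, -0.042, -0.09, 0, 0, 0], [0.7, -0.055, -0.066, -0.09, 0, 0, 0], [0.7, -0.075, -0.09, -0.09, 0, 0, 0], [0.7, -0.095, -0.114, -0.09, 0, 0, 0], [0.7, -0.115, -0.138, -0.09, 0, 0, 0]]}}

```text
time_s: 16.17
tool_pos: [0.5427, 0.0789, 0.1917]
orientation: [[-0.0, 1.0, -0.001], [1.0, 0.0, -0.0], [-0.0, -0.001, -1.0]]
force: [0.3, -1.5, -0.9]
grip_width: 0.0455
gripper_force: 12.0
```

Call:
{"method": "carry_out", "body": {"targets": [[0.7, -0.02, -0.024, 0, 0, 0, 0], [0.7, -0.04, -0.048, 0, 0, 0, 0], [0.7, -0.055, -0.067, 0, 0, 0, 0], [0.7, -0.0655, -0.0795, 0, 0, 0, 0], [0.7, -0.0655, -0.0795, 0.01, 0, 0, 0], [0.7, -0.0655, -0.0795, 0.02, 0, 0, 0], [0.7, -0.0655, -0.0795, 0.02, 0, 0, 0], [0.7, -0.0655, -0.0795, 0.02, 0, 0, 0], [0.7, -0.0655, -0.0795, 0.02, 0, 0, 0], [0.7, -0.0655, -0.0795, 0.02, 0, 0, 0]]}}

```text
time_s: 17.0
tool_pos: [0.4657, 0.0147, 0.1723]
orientation: [[-0.001, 1.0, 0.0], [1.0, 0.001, 0.0], [0.0, 0.0, -1.0]]
force: [0.4, -0.2, -0.7]
grip_width: 0.0455
gripper_force: 12.0
```

```bash
python3 look.py e .465 .014 0.06 60
```

```text
(no output)
```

View pics/e.png

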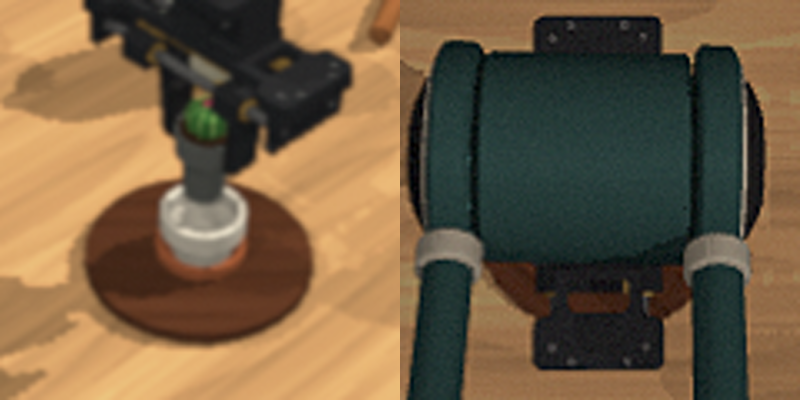

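The cactus hangs over the pot mouth (both at crop column 204). I lower it by 47 mm and check.

Call:
{"method": "carry_out", "body": {"targets": [[0.7, -0.0003, -0.0003, 0.01, 0, 0, 0], [0.7, -0.0003, -0.0003, 0.02, 0, 0, 0], [0.7, -0.0003, -0.0003, 0.03, 0, 0, 0], [0.7, -0.0003, -0.0003, 0.037, 0, 0, 0], [0.7, -0.0003, -0.0003, 0.042, 0, 0, 0], [0.7, -0.0003, -0.0003, 0.045, 0, 0, 0], [0.7, -0.0003, -0.0003, 0.0465, 0, 0, 0], [0.7, -0.0003, -0.0003, 0.0465, 0, 0, 0], [0.7, -0.0003, -0.0003, 0.0465, 0, 0, 0], [0.7, -0.0003, -0.0003, 0.0465, 0, 0, 0]]}}

```text
time_s: 17.93
tool_pos: [0.465, 0.0139, 0.1262]
orientation: [[0.0, 1.0, 0.001], [1.0, -0.0, -0.0], [-0.0, 0.001, -1.0]]
force: [-0.6, 0.6, -0.8]
grip_width: 0.0458
gripper_force: 12.0
```

Call:
{"method": "carry_out", "body": {"targets": [[0.7, 0, 0, 0.0008, 0, 0, 0], [0.7, 0, 0, 0.0014, 0, 0, 0], [0.7, 0, 0, 0.0018, 0, 0, 0], [0.7, 0, 0, 0.0018, 0, 0, 0], [0.7, 0, 0, 0.0018, 0, 0, 0]]}}

```text
time_s: 18.35
tool_pos: [0.4648, 0.0139, 0.1242]
orientation: [[0.0, 1.0, 0.0], [1.0, -0.0, 0.0], [0.0, 0.0, -1.0]]
force: [0.1, 0.7, -0.4]
grip_width: 0.0456
gripper_force: 12.0
```

Call:
{"method": "carry_out", "body": {"targets": [[0.7, 0, 0, 0.0004, 0, 0, 0], [0.7, 0, 0, 0.0008, 0, 0, 0], [0.7, 0, 0, 0.0008, 0, 0, 0], [0.7, 0, 0, 0.0008, 0, 0, 0]]}}

```text
time_s: 18.68
tool_pos: [0.465, 0.0139, 0.124]
orientation: [[0.0, 1.0, 0.001], [1.0, -0.0, -0.0], [-0.0, 0.001, -1.0]]
force: [-1.7, -0.2, 5.3]
grip_width: 0.0453
gripper_force: 11.9
```

Call:
{"method": "carry_out", "body": {"targets": [[0.45, 0, 0, -0.0005, 0, 0, 0], [0.3, 0, 0, -0.0005, 0, 0, 0], [0.15, 0, 0, -0.0005, 0, 0, 0], [0.0, 0, 0, -0.0005, 0, 0, 0], [0, 0, 0, -0.0005, 0, 0, 0], [0, 0, 0, -0.025, 0, 0, 0], [0, 0, 0, -0.06, 0, 0, 0], [0, 0, 0, -0.095, 0, 0, 0], [0, 0, 0, -0.13, 0, 0, 0], [0, -0.02, 0.02, -0.13, 0, 0, 0]]}}

```text
time_s: 19.52
tool_pos: [0.4864, -0.0044, 0.2608]
orientation: [[-0.002, 1.0, 0.011], [1.0, 0.002, 0.001], [0.001, 0.011, -1.0]]
force: [1.5, -0.0, -0.1]
grip_width: 0.0881
gripper_force: 0.0
```

Call:
{"method": "carry_out", "body": {"targets": [[0, -0.027, 0.025, 0, 0, 0, 0], [0, -0.054, 0.05, 0, 0, 0, 0], [0, -0.08, 0.075, 0, 0, 0, 0], [0, -0.107, 0.1, 0, 0, 0, 0], [0, -0.13, 0.12, 0, 0, 0, 0], [0, -0.15, 0.14, 0, 0, 0, 0], [0, -0.165, 0.152, 0, 0, 0, 0], [0.2, -0.17, 0.1575, 0, 0, 0, 0], [0.4, -0.17, 0.1575, 0, 0, 0, 0], [0.4, -0.17, 0.1575, 0, 0, 0, 0]]}}

```text
time_s: 20.35
tool_pos: [0.6416, -0.1756, 0.2525]
orientation: [[0.0, 1.0, -0.001], [1.0, -0.0, 0.001], [0.001, -0.001, -1.0]]
force: [0.2, 0.6, -0.1]
grip_width: 0.0705
gripper_force: 0.0
```

Call:
{"method": "carry_out", "body": {"targets": [[0.4, 0, 0, 0, 0, 0, 0], [0.4, 0, 0, 0, 0, 0, 0], [0.4, 0, 0, 0, 0, 0, 0]]}}

```text
time_s: 20.6
tool_pos: [0.6416, -0.175, 0.2534]
orientation: [[-0.001, 1.0, -0.0], [1.0, 0.001, 0.0], [0.0, -0.0, -1.0]]
force: [0.8, -0.4, 0.0]
grip_width: 0.0529
gripper_force: 0.0
```

```bash
python3 look.py f .55 -.08 0.08 85
```

```text
(no output)
```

View pics/f.png

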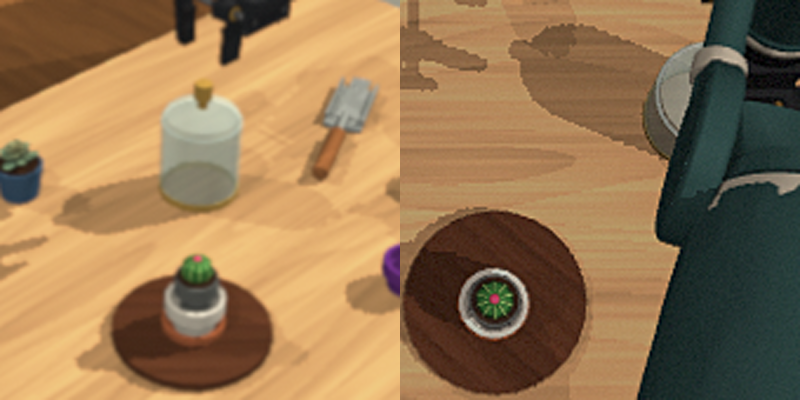

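The cactus sits upright and concentric in the pot (top crop 494,299). The gripper is over the dome knob (side crop 203,93). I descend and grip the knob.

Call:
{"method": "carry_out", "body": {"targets": [[0.4, 0, 0.0007, 0.02, 0, 0, 0], [0.4, 0, 0.0007, 0.038, 0, 0, 0], [0.4, 0, 0.0007, 0.052, 0, 0, 0], [0.4, 0, 0.0007, 0.06, 0, 0, 0], [0.4, 0, 0.0007, 0.065, 0, 0, 0], [0.4, 0, 0.0007, 0.066, 0, 0, 0], [0.4, 0, 0.0007, 0.066, 0, 0, 0], [0.4, 0, 0.0007, 0.066, 0, 0, 0], [0.4, 0, 0.0007, 0.066, 0, 0, 0]]}}

```text
time_s: 21.45
tool_pos: [0.6435, -0.1763, 0.1883]
orientation: [[0.0, 1.0, 0.002], [1.0, -0.0, -0.001], [-0.001, 0.002, -1.0]]
force: [0.6, 0.5, 0.8]
grip_width: 0.0529
gripper_force: 0.0
```

Call:
{"method": "carry_out", "body": {"targets": [[0.5, 0, 0, 0, 0, 0, 0], [0.6, 0, 0, 0, 0, 0, 0], [0.7, 0, 0, 0, 0, 0, 0], [0.75, 0, 0, 0, 0, 0, 0], [0.8, 0, 0, 0, 0, 0, 0], [0.9, 0, 0, 0, 0, 0, 0], [0.9, 0, 0, 0, 0, 0, 0], [0.9, 0, 0, 0, 0, 0, 0], [0.9, 0, 0, 0, 0, 0, 0]], "grip_force": 30}}

```text
time_s: 22.2
tool_pos: [0.6427, -0.1761, 0.1872]
orientation: [[0.0, 1.0, -0.0], [1.0, -0.0, 0.0], [0.0, -0.0, -1.0]]
force: [-0.6, -0.5, 1.7]
grip_width: 0.0211
gripper_force: 30.0
```

```bash
cat > stack.py <<'E'
from vis import *
print(manip.state()['tool_pos'])
E
python3 look.py g .643 -.175 0.11 45; python3 stack.py
```

```text
[ 0.6427 -0.1761  0.1872]
```

View pics/g.png

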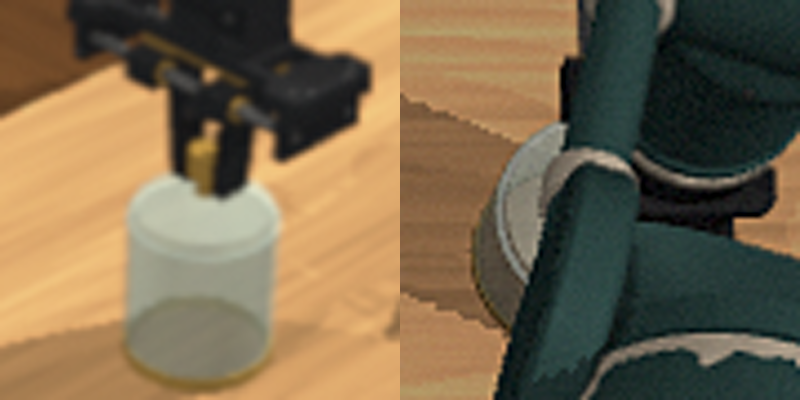

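Call:
{"method": "carry_out", "body": {"targets": [[0.9, 0, 0, -0.015, 0, 0, 0], [0.9, 0, 0, -0.035, 0, 0, 0], [0.9, 0, 0, -0.055, 0, 0, 0], [0.9, 0, 0, -0.08, 0, 0, 0], [0.9, 0, 0, -0.105, 0, 0, 0], [0.9, 0, 0, -0.125, 0, 0, 0], [0.9, 0, 0, -0.14, 0, 0, 0], [0.9, 0, 0, -0.145, 0, 0, 0], [0.9, 0.01, -0.009, -0.145, 0, 0, 0], [0.9, 0.025, -0.023, -0.145, 0, 0, 0]]}}

```text
time_s: 23.13
tool_pos: [0.6202, -0.1518, 0.3312]
orientation: [[0.001, 1.0, 0.0], [1.0, -0.001, -0.0], [-0.0, 0.0, -1.0]]
force: [0.2, -0.7, -3.4]
grip_width: 0.0211
gripper_force: 30.0
```

Call:
{"method": "carry_out", "body": {"targets": [[0.9, 0.018, -0.017, 0, 0, 0, 0], [0.9, 0.036, -0.034, 0, 0, 0, 0], [0.9, 0.055, -0.051, 0, 0, 0, 0], [0.9, 0.073, -0.068, 0, 0, 0, 0], [0.9, 0.091, -0.085, 0, 0, 0, 0], [0.9, 0.11, -0.103, 0, 0, 0, 0], [0.9, 0.128, -0.12, 0, 0, 0, 0], [0.9, 0.145, -0.135, 0, 0, 0, 0], [0.9, 0.157, -0.147, 0, 0, 0, 0], [0.9, 0.165, -0.154, 0, 0, 0, 0]]}}

```text
time_s: 23.97
tool_pos: [0.4641, 0.015, 0.331]
orientation: [[-0.001, 1.0, -0.002], [1.0, 0.001, 0.0], [0.0, -0.002, -1.0]]
force: [-0.6, -1.0, -2.3]
grip_width: 0.0211
gripper_force: 30.0
```

Call:
{"method": "carry_out", "body": {"targets": [[0.9, 0, 0, 0, 0, 0, 0], [0.9, 0, 0, 0, 0, 0, 0], [0.9, 0, 0, 0, 0, 0, 0]]}}

```text
time_s: 24.22
tool_pos: [0.4665, 0.0135, 0.3321]
orientation: [[0.0, 1.0, 0.001], [1.0, -0.0, -0.001], [-0.001, 0.001, -1.0]]
force: [0.1, -0.6, -2.1]
grip_width: 0.0209
gripper_force: 30.0
```

```bash
python3 look.py h .467 .015 0.1 85; python3 stack.py
```

```text
[0.4665 0.0133 0.3321]
```

View pics/h.png

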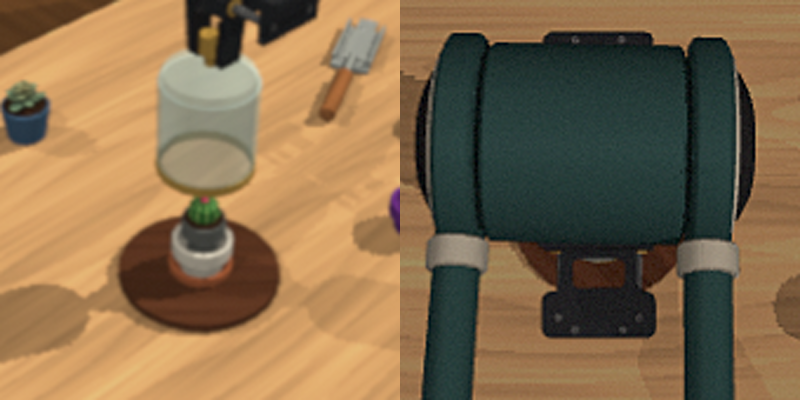

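The dome hangs level over the stack (mouth at crop 207,163, cactus 203,210). I lower it.

Call:
{"method": "carry_out", "body": {"targets": [[0.9, 0.0003, -0.001, 0.008, 0, 0, 0], [0.9, 0.0003, -0.001, 0.022, 0, 0, 0], [0.9, 0.0003, -0.001, 0.038, 0, 0, 0], [0.9, 0.0003, -0.001, 0.055, 0, 0, 0], [0.9, 0.0003, -0.001, 0.072, 0, 0, 0], [0.9, 0.0003, -0.001, 0.088, 0, 0, 0], [0.9, 0.0003, -0.001, 0.102, 0, 0, 0], [0.9, 0.0003, -0.001, 0.114, 0, 0, 0], [0.9, 0.0003, -0.001, 0.122, 0, 0, 0], [0.9, 0.0003, -0.001, 0.127, 0, 0, 0]]}}

```text
time_s: 25.15
tool_pos: [0.4643, 0.014, 0.2036]
orientation: [[0.0, 1.0, -0.002], [1.0, -0.0, 0.0], [0.0, -0.002, -1.0]]
force: [0.6, 0.1, -2.2]
grip_width: 0.0212
gripper_force: 30.0
```

Call:
{"method": "carry_out", "body": {"targets": [[0.9, 0, 0, 0, 0, 0, 0], [0.9, 0, 0, 0, 0, 0, 0], [0.9, 0, 0, 0, 0, 0, 0], [0.9, 0, 0, 0, 0, 0, 0]]}}

```text
time_s: 25.48
tool_pos: [0.4655, 0.0142, 0.2061]
orientation: [[-0.0, 1.0, 0.002], [1.0, 0.0, -0.0], [-0.0, 0.002, -1.0]]
force: [-0.2, -0.1, -2.1]
grip_width: 0.0212
gripper_force: 30.0
```

Call:
{"method": "carry_out", "body": {"targets": [[0.9, 0, 0, 0.003, 0, 0, 0], [0.9, 0, 0, 0.005, 0, 0, 0], [0.9, 0, 0, 0.006, 0, 0, 0], [0.9, 0, 0, 0.006, 0, 0, 0], [0.9, 0, 0, 0.006, 0, 0, 0], [0.9, 0, 0, 0.006, 0, 0, 0], [0.9, 0, 0, 0.006, 0, 0, 0]]}}

```text
time_s: 26.07
tool_pos: [0.4648, 0.0142, 0.1992]
orientation: [[-0.0, 1.0, -0.0], [1.0, 0.0, 0.0], [0.0, -0.0, -1.0]]
force: [-0.0, -0.6, -0.5]
grip_width: 0.0209
gripper_force: 30.0
```

Call:
{"method": "carry_out", "body": {"targets": [[0.9, 0, 0, 0.0004, 0, 0, 0], [0.9, 0, 0, 0.0007, 0, 0, 0], [0.9, 0, 0, 0.0007, 0, 0, 0], [0.9, 0, 0, 0.0007, 0, 0, 0]]}}

```text
time_s: 26.4
tool_pos: [0.465, 0.0143, 0.1992]
orientation: [[-0.0, 1.0, 0.001], [1.0, 0.0, 0.0], [0.0, 0.001, -1.0]]
force: [-3.4, 1.0, 6.1]
grip_width: 0.0208
gripper_force: 30.0
```

Contact with the board. I release, rise and move clear for a last look.

Call:
{"method": "carry_out", "body": {"targets": [[0.8, 0, 0, -0.0003, 0, 0, 0], [0.65, 0, 0, -0.0003, 0, 0, 0], [0.5, 0, 0, -0.0003, 0, 0, 0], [0.4, 0, 0, -0.0003, 0, 0, 0], [0.3, 0, 0, -0.0003, 0, 0, 0], [0.3, 0, 0, -0.0003, 0, 0, 0], [0.3, 0, 0, -0.015, 0, 0, 0], [0.3, 0, 0, -0.04, 0, 0, 0], [0.3, 0, 0, -0.075, 0, 0, 0], [0.3, 0, 0, -0.11, 0, 0, 0]]}}

```text
time_s: 27.23
tool_pos: [0.4639, 0.0142, 0.3084]
orientation: [[-0.0, 1.0, -0.003], [1.0, 0.0, 0.0], [0.0, -0.003, -1.0]]
force: [1.1, -0.4, -0.2]
grip_width: 0.0618
gripper_force: 0.0
```

Call:
{"method": "carry_out", "body": {"targets": [[0.3, -0.03, 0, 0, 0, 0, 0], [0.3, -0.07, 0, 0, 0, 0, 0], [0.3, -0.11, 0, 0, 0, 0, 0], [0.3, -0.15, 0, 0, 0, 0, 0], [0.3, -0.19, 0, 0, 0, 0, 0], [0.3, -0.23, 0, 0, 0, 0, 0], [0.3, -0.26, 0, 0, 0, 0, 0], [0.3, -0.27, 0, 0, 0, 0, 0], [0.3, -0.27, 0, 0, 0, 0, 0], [0.3, -0.27, 0, 0, 0, 0, 0]]}}

```text
time_s: 28.07
tool_pos: [0.4646, -0.2555, 0.308]
orientation: [[0.001, 1.0, -0.001], [1.0, -0.001, 0.001], [0.001, -0.001, -1.0]]
force: [0.7, 0.7, 0.6]
grip_width: 0.0613
gripper_force: 0.0
```

Call:
{"method": "carry_out", "body": {"targets": [[0.3, 0, 0, 0, 0, 0, 0], [0.3, 0, 0, 0, 0, 0, 0], [0.3, 0, 0, 0, 0, 0, 0], [0.3, 0, 0, 0, 0, 0, 0]]}}

```text
time_s: 28.4
tool_pos: [0.465, -0.2546, 0.3086]
orientation: [[-0.002, 1.0, 0.0], [1.0, 0.002, 0.0], [0.0, 0.0, -1.0]]
force: [0.5, -0.4, 0.0]
grip_width: 0.0616
gripper_force: 0.0
```

```bash
python3 look.py i .467 .015 0.05 55
```

```text
(no output)
```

View pics/i.png

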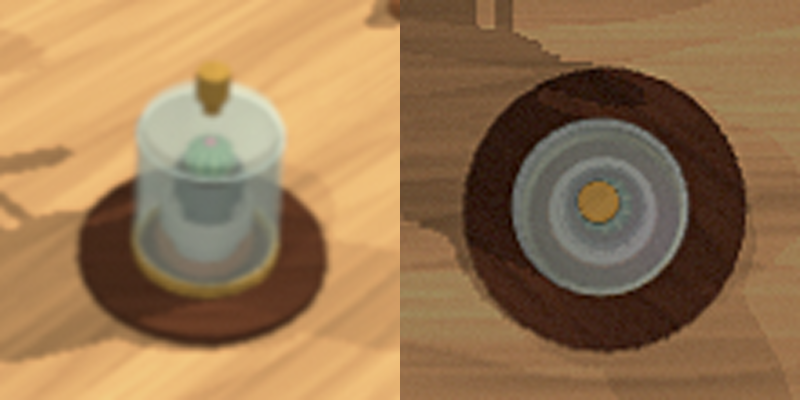

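The dome rests flat on the board around the upright stack (rim at crop 205,262), knob and pot concentric in the top view (600,205). I hand in.

```bash
python3 -c "
from bench import order
print(order.sign_off())"
```

```text
the job is handed in; nothing more can be done
None
```

The plant display is assembled on the walnut board and handed in: saucer, white pot and cactus stacked upright at its centre, with the glass dome resting flat over them, all by about 28 s on the robot's clock; sign-off returned no verdict.

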